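# Pick the split ring out of the carving block

## Task

Free the carved roundel: take the pick from its rack, put the tip of its blade through the slot under the end of the split ring, and lift that end out of the groove with the pick, not with the fingers. Leave the ring lying flat in the shallow tray, without dropping it, and the pick lying on the bench top, and do not disturb the other things on the bench.

Things in the scene. Friction and masses are not known exactly. Their poses are not given: they have to be found in the camera images.
- block: Fixed round dark wooden block, 210 mm across, 45 high, origin at the centre of its underside. In its top is a round recess, 134 mm across, 10 deep; its floor (35 mm above the bench) is the face of a pale carved roundel, and the split ring lies on it, flush with the block's top. A slot is cut in along the block's +x axis (see block_slot).
- block_slot (a point): Mouth of the block's slot: middle of the slot's floor (15 mm above the bench) at the flat outer face, 99 mm from the block's centre; axes as the block's. The slot is 26 mm wide, open at the top, and runs level along the block's x axis inwards to 34 mm from its centre, so that under the ring's end there is a pocket 20 mm high.
- ring_mid (a point): Loose split ring (a C), plain aluminium, about 100 g: outside 130 mm, inside 106, bar 12 wide and 10 thick. Point: centre of the circle, half-way up; z is the ring's axis. At the start it has 2 mm play all round and its axes lie within 3 degrees of the block's. The gap runs from 22 to 52 degrees anticlockwise from its x axis; the end at 22 degrees bridges the slot.
- ring_end (a point): The ring's end that bridges the slot: a point on the bar's centre line 3 mm before the end face, 59 mm from the ring's centre, half-way up.
- pick_mid (a point): Loose pick, about 100 g, 215 mm long. Point: centre of its wooden handle (120 long, 26 wide, 22 mm high), 11 mm above the underside; x points along the blade to the tip, z up as it lies in the rack. It lies along the rack's x axis, underside 20 mm above the bench.
- pick_tip (a point): Tip of the pick's straight flat steel blade, 155 mm ahead of the handle's centre, at the underside. The blade is 95 long, 14 wide, 5 mm thick, its underside in one plane with the handle's; its last 4 mm turn up as a lip whose top is 10 mm above the underside.
- rack: Fixed plywood trough, 150 x 58 mm, 50 high, with an end wall behind; origin under its centre, x points out of its open end (75 mm from the origin). Floor 20 mm high; the walls, 34 mm apart, stand 8 mm above the pick's handle, which lies between them, so only the blade's front 68 mm, beyond the open end, can be gripped.
- tray: Fixed shallow wooden tray 200 x 200 mm outside, walls 5 mm thick and 20 mm high, floor 5 mm thick; origin at the centre of its underside.
- mallet: Bystander: carver's mallet standing on its head, 205 mm tall, 84 mm across, wood; origin centre of underside.
- gouge_a: Bystander: carving gouge, 190 mm long, lying; origin under its middle.
- gouge_b: Bystander: carving gouge, 170 mm long, lying; origin under its middle.
- offcut: Bystander: wood offcut 110 x 50 x 26 mm; origin centre of underside.
- stone: Bystander: grey sharpening stone 50 x 160 x 25 mm; origin centre of underside.
- tub: Bystander: open white plastic tub, 110 mm across, 100 mm tall; origin centre of underside.
- jar: Bystander: amber glass jar with steel cap, 70 mm across, 100 mm tall; origin centre of underside.
Mind the look-alikes: they are no part of the job. What is shaped like the part that bears pick_mid but purple is not meant.

How it is judged:
By the outcome, as a careful person would: the job done as asked, in the order asked, and still so for the second after the job is handed in, with the robot touching nothing.
It also fails if it takes over 64 s, if anything falls off the work surface, if the arm or the gripper's body presses on something with over 40 N, if the wrist force passes 120 N, or if a joint passes its speed limit or range.

## Robot

A 7-joint arm with a two-finger parallel gripper is mounted at the origin on the work surface. World frame = base frame: x ahead of the robot, y to its left, z up, the work surface at z = 0. Lengths are in m, angles in rad, forces in N, time in s.
With the tool pointing down it reaches from about 0.4 to 0.85 m from the base axis. Payload 4.5 kg.
Tool frame: the origin (TCP) lies at the very end of the fingers, on their centre line; the grasp point (between the pads) lies 19 mm behind it; z points along the fingers, y is the line along which they close (so a half turn about z gives the same grasp; the last joint's range is limited). The gripper opens to 88 mm and grips with 3 to 60 N. Pads are 18 mm wide; open, the fingers measure 123 mm over their backs; the gripper's body (75 mm by 187 mm) begins 45 mm behind the grasp point.
Start: joints at [-1.068, 0.689, -0.195, 1.565, 0.157, 0.902, -0.215], TCP at [0.282, 0.558, 0.239] pointing down, gripper open.
Joint ranges: [-3.01, 3.01], [-0.46, 2.08], [-1.47, 1.51], [0.13, 2.56], [-1, 4.14], [0.04, 2.09], [-2.66, 2.66]. Speed limits (rad/s): [2.57, 2.57, 3.14, 3.14, 3.14, 3.14, 3.14].

## Interface

Orientations are given as a unit quaternion [x, y, z, w].
In Python, from plant import r gives the robot as it stands. The module is installed in compiled form; this text tells all that it offers.
- The arm moves only by the tool step_arm, never from a script. Its argument "increments" is a list of rows, each a list of 2 entries, a list of its own where there are three numbers: the shift along the world's x, y, z in cm, then the turn, a rotation vector about the world's x, y, z in degrees. A call has exactly 10 rows; each row shifts and turns the commanded pose from where the row before left it; what a row does not reach is not made up. A row lasts 1/10 s, in which the tool goes at most 50 mm and 8.59 degrees, less where a joint would pass 70% of its speed; a pose out of reach is approached as far as the arm can. A call is refused whole if a number of a shift passes 5 or a number of a turn 8.59, either way. A call with a gripper value outside its range is refused whole. "fingers" is the opening, from 0 (shut) to 1 (fully open), set as the call begins (left out, the last holds). The fingers move at their own pace and stop on an object; "grip_force" is the grip in N (left out, the last holds). Time passes only in rows, so rows that do not move let the fingers close, or fill a call up. It gives the time, the measured TCP pose, the force, the opening and the grip force at its end, in the units of the state.
- r.get_state(): the state, without advancing time (a new reading comes with each control period).
- r.snapshot(name): name is "side" or "top" or "wrist"; returns (picture, depth): 420x560x3 uint8, red, green, blue; 420x560 float32, m along the optical axis (not along the pixel's ray), 0 where there is no reading.
- r.calibration(name): a dict with "fov_y" (degrees; the focal length in pixels is half the picture's height over the tangent of half this angle, whatever the lens; pixels are square), "cx", "cy" (the principal point, pixels), "k1" (the pictures are not rectified: a ray, as slopes to the right and down, at radius r is drawn at 1 + k1 r^2 times it, then the intrinsics apply), "R" (3x3) and "t" (3): a world point X has camera coordinates R X + t. Camera axes: x right, y down, z forward; pixel columns grow to the right and rows downward; lengths in m; the calibration is good to about 2 mm. A picture is of the moment at which its call begins: read the wrist's pose just before it. calibration takes no time and is no camera call; for the wrist camera it gives the pose at the moment of the call.
- r.finish_job(): hands the job in; it is judged then, once.
The state is a dict: "clock": time; "q": joint angles; "qd": joint speeds; "joint_torque": joint torques, N m; "tool_pos": TCP position; "eef_rot": TCP orientation; "contact_force": force on the tool from outside, world axes, zero at the start; "moment": the same for the moment, N m; "opening": opening from 0.0 (shut) to 1.0 (fully open); "finger_force": force on a finger pad.
Only numpy, scipy, OpenCV 4.12 (cv2) and the standard library are available. Lean on these libraries where they do the work, as an engineer would, in place of code of your own. Each camera call takes 0.05 s, during which the arm holds its last target. There are 200 camera calls.

## Working session

There is one attempt and no reset: what is moved stays moved. The work goes in short steps, Python scripts to look and compute and a tool call to move; the robot and the scene stay as the last step left them, time stands still between calls to the robot, and variables do not carry over. Pictures are saved under pics/ and viewed, at most 10 in all, crops included, and the job is handed in when it is done.

Besides the shell and the picture viewer there is one more tool, called as name(argument=value, ...) on one line, values as JSON. step_arm: Moves the arm, as the interface text tells. Its arguments: {"type":"object","properties":{"increments":{"type":"array","items":{"type":"array"}},"fingers":{"type":"number"},"grip_force":{"type":"number"}},"required":["increments"]}

```bash
mkdir -p pics; cat > h.py <<'E'
import numpy as np, cv2
from plant import r
def snap(n,f):
    c=r.calibration(n); im,d=r.snapshot(n); cv2.imwrite(f'pics/{f}.png',im[:,:,::-1]); np.savez(f'pics/{f}.npz',im=im,d=d,**{k:np.array(v) for k,v in c.items()}); return im,d,c
def load(f):
    z=np.load(f'pics/{f}.npz'); return z['im'],z['d'],z
def rays(c,uv):
    uv=np.atleast_2d(np.array(uv,float)); f=210/np.tan(np.radians(float(c['fov_y']))/2)
    p=np.c_[(uv[:,0]-c['cx'])/f,(uv[:,1]-c['cy'])/f]; q=p.copy()
    for _ in range(20): q=p/(1+float(c['k1'])*(q**2).sum(1,keepdims=True))
    return np.c_[q,np.ones(len(q))]
def atz(c,uv,z):  # intersect with plane z
    R=np.array(c['R']);t=np.array(c['t']); o=-R.T@t; d=rays(c,uv)@R
    return o+d*((np.atleast_1d(z)-o[2])/d[:,2])[:,None]
def proj(c,X):
    P=np.atleast_2d(X)@np.array(c['R']).T+np.array(c['t']); f=210/np.tan(np.radians(float(c['fov_y']))/2)
    s=P[:,:2]/P[:,2:]; s=s*(1+float(c['k1'])*(s**2).sum(1,keepdims=True)); return s*f+[float(c['cx']),float(c['cy'])]
def bydepth(c,d,uv):
    uv=np.atleast_2d(uv); R=np.array(c['R']);t=np.array(c['t'])
    z=np.array([d[int(round(v)),int(round(u))] for u,v in uv]); return (rays(c,uv)*z[:,None]-t)@R
E
python3 - <<'E'
from h import *
s=r.get_state(); print(s['clock'],s['tool_pos'],s['eef_rot'],s['opening'])
a=snap('top','top0')[0]; 
cv2.imwrite('pics/top0b.png',cv2.resize(a[:,:,::-1],(800,600),interpolation=cv2.INTER_CUBIC))
b=snap('side','side0')[0]
c=r.calibration('top'); print(c)
E
```

```text
0.0 [0.28211917 0.55699877 0.23793431] [ 2.32205150e-01  9.72666413e-01 -8.89869636e-04 -1.59096183e-04] 0.9978170756576038
{'fov_y': 56.01848903854919, 'cx': 281.4113041122799, 'cy': 213.66225409697734, 'k1': -0.009626051753049996, 'R': array([[-0.01743872, -0.99972057, -0.01595834],
       [-0.98846672,  0.01963937, -0.15015941],
       [ 0.15043086,  0.0131557 , -0.988533  ]]), 't': array([-0.00876722,  0.45913941,  1.01896742])}
```

View pics/top0b.png

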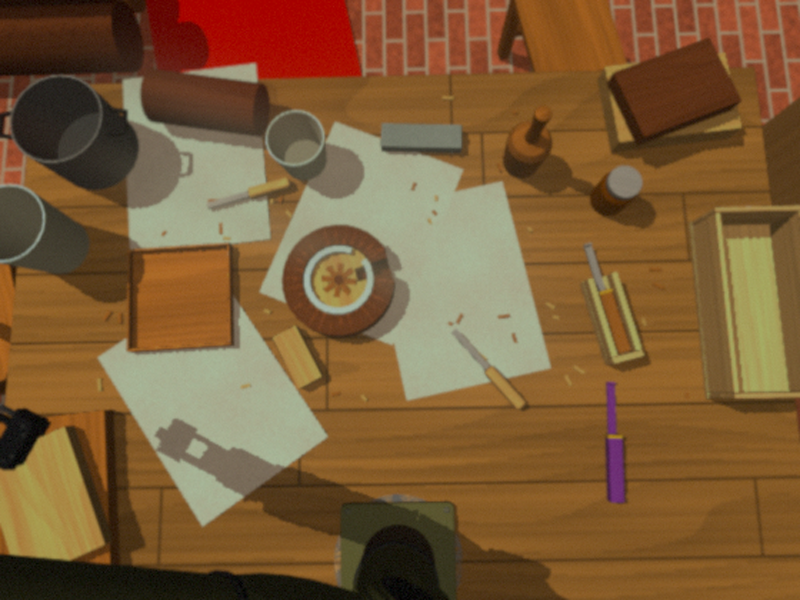

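View pics/side0.png

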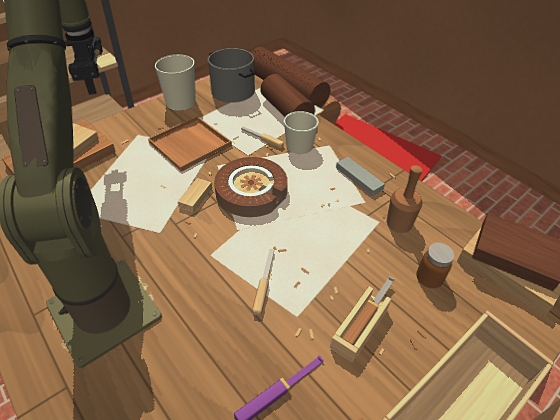

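The candidates for the pick, in 800-px coordinates, are the orange-handled one in the rack (610,300), the purple look-alike (615,450), and the gouges (490,370) and (250,190). I choose the one in the rack and check it, along with the block, in one close crop.

```bash
python3 - <<'E'
from h import *
a,d,c=load('top0')
A=a[150:246,190:286];B=a[160:256,385:481]
o=np.hstack([cv2.resize(x[:,:,::-1],(400,400),interpolation=cv2.INTER_CUBIC) for x in (A,B)])
cv2.imwrite('pics/crop1.png',o)
# tray corners raw, rack
s=560/800
def w(uv,z): return atz(c,np.array(uv)*s,z).round(3).tolist()
print('tray',w([(129,246),(231,245),(233,350),(130,353)],.02))
print('tub',w([(296,140)],.1),'jar',w([(625,182)],.1),'mallet',w([(540,116)],.2),'off',w([(298,357)],.026),'stone',w([(421,137)],.025))
print('ga',w([(455,332),(524,407)],.01),'gb',w([(210,205),(290,183)],.01),'purple',w([(612,383),(616,502)],.01))
print('blk',w([(338,281)],.045))
E
```

```text
tray [[0.588, 0.512, 0.02], [0.586, 0.312, 0.02], [0.382, 0.302, 0.02], [0.38, 0.498, 0.02]]
tub [[0.76, 0.172, 0.1]] jar [[0.666, -0.424, 0.1]] mallet [[0.745, -0.253, 0.2]] off [[0.366, 0.178, 0.026]] stone [[0.796, -0.061, 0.025]]
ga [[0.409, -0.117, 0.01], [0.267, -0.24, 0.01]] gb [[0.671, 0.36, 0.01], [0.713, 0.201, 0.01]] purple [[0.308, -0.406, 0.01], [0.095, -0.398, 0.01]]
blk [[0.505, 0.101, 0.045]]
```

View pics/crop1.png

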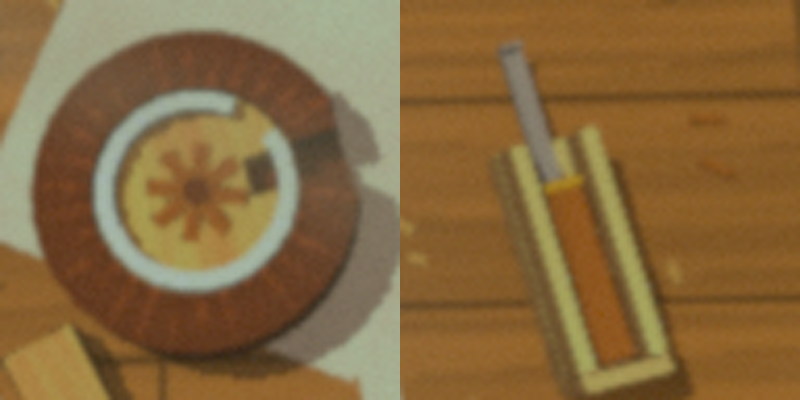

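The crop shows the orange pick in the rack, with its lip at crop (512,45) and the blade root at (560,180). The block centre is about (196,192), and the slot runs from (255,172) to (335,143), towards world −y.

```bash
python3 - <<'E'
from h import *
a,d,c=load('top0'); k=96/400
bl=lambda uv:np.array(uv,float)*k+[190,150]-.4
rk=lambda uv:(np.array(uv,float)-[400,0])*k+[385,160]-.4
P=lambda q,z:atz(c,q,z)[:,:2]
# block outline fit: dark disc top edge
ring=P(bl([(93,192),(298,192),(195,90),(195,293)]),.045);print('ring edges',ring.round(4).tolist(),ring.mean(0).round(4))
s=P(bl([(333,130),(342,155)]),.045);print('slot mouth',s.round(4).tolist())
s2=P(bl([(247,160),(256,192)]),.035);print('slot inner',s2.round(4).tolist())
e=P(bl([(240,104),(270,132)]),.045);print('gap ends',e.round(4).tolist())
m=ring.mean(0)
for q in (s.mean(0),s2.mean(0),*e): v=q-m;print(np.degrees(np.arctan2(v[1],v[0])).round(1),np.linalg.norm(v).round(4))
L=P(rk([(517,148),(588,388)]),.05);Rr=P(rk([(590,127),(665,362)]),.05)
H=P(rk([(563,190),(617,362)]),.042)
B=P(rk([(511,46)]),.03);B2=P(rk([(550,178)]),.025)
print('walls',L.round(4).tolist(),Rr.round(4).tolist(),'handle',H.round(4).tolist(),'lip',B.round(4),B2.round(4))
for p,q in ((L[0],L[1]),(Rr[0],Rr[1]),(H[0],H[1]),(B[0],B2[0]),(B[0],H[1])): v=p-q;print(np.degrees(np.arctan2(v[1],v[0])).round(2),np.linalg.norm(v).round(4))
E
```

```text
ring edges [[0.5095, 0.1671], [0.5068, 0.0357], [0.5753, 0.1017], [0.443, 0.1017]] [0.5087 0.1016]
slot mouth [[0.5469, 0.0128], [0.5304, 0.0073]]
slot inner [[0.5306, 0.0692], [0.5094, 0.0635]]
gap ends [[0.5654, 0.0726], [0.5465, 0.0534]]
-71.8 0.0963
-72.1 0.037
-27.0 0.0637
-51.9 0.0613
walls [[0.4991, -0.3645], [0.3471, -0.3981]] [[0.5117, -0.4115], [0.3622, -0.4469]] handle [[0.4729, -0.3944], [0.3633, -0.4203]] lip [[ 0.5707 -0.3717]] [[ 0.4838 -0.3925]]
12.49 0.1557
13.32 0.1536
13.28 0.1126
13.51 0.0894
13.19 0.213
```

step_arm(increments=[[[2.4, -3.6, 0], [0, 0, -7]], [[2.4, -3.6, 0], [0, 0, -7]], [[2.4, -3.6, 0], [0, 0, -7]], [[2.4, -3.6, 0], [0, 0, -7]], [[2.4, -3.6, 0], [0, 0, -7]], [[2.4, -3.6, 0], [0, 0, -7]], [[2.4, -3.6, 0], [0, 0, -7]], [[2.4, -3.6, 0], [0, 0, -7]], [[2.4, -3.6, 0], [0, 0, -7]], [[2.4, -3.6, 0], [0, 0, -7]]], fingers=1)

```text
clock: 1.1
tool_pos: [0.5228, 0.196, 0.2385]
eef_rot: [0.75, 0.662, -0.0, -0.0]
contact_force: [0.9, 1.5, 1.6]
opening: 0.999
finger_force: 0.0
```

step_arm(increments=[[[0, -4.8, 0], [0, 0, -7]], [[0, -4.8, 0], [0, 0, -7]], [[0, -4.8, 0], [0, 0, -7]], [[0, -4.8, 0], [0, 0, -7]], [[0, -4.8, 0], [0, 0, -7]], [[0, -4.8, 0], [0, 0, -7]], [[0, -4.8, 0], [0, 0, -7]], [[0, -4.8, 0], [0, 0, -7]], [[0, -4.8, 0], [0, 0, -7]], [[0, -4.8, 0], [0, 0, -7]]])

```text
clock: 2.1
tool_pos: [0.522, -0.284, 0.2385]
eef_rot: [0.994, 0.112, -0.0, -0.0]
contact_force: [1.0, 0.1, -0.2]
opening: 1.0
finger_force: 0.0
```

step_arm(increments=[[[0, -4.9, 0], [0, 0, 0]], [[0, -4.9, 0], [0, 0, 0]], [[0, 0, -3], [0, 0, 0]], [[0, 0, -3], [0, 0, 0]], [[0, 0, -1], [0, 0, 0]], [[0, 0, 0], [0, 0, 0]], [[0, 0, 0], [0, 0, 0]], [[0, 0, 0], [0, 0, 0]], [[0, 0, 0], [0, 0, 0]], [[0, 0, 0], [0, 0, 0]]])

```text
clock: 3.1
tool_pos: [0.5228, -0.3805, 0.1697]
eef_rot: [0.993, 0.115, 0.001, 0.001]
contact_force: [-0.6, -0.5, -0.8]
opening: 0.997
finger_force: 0.0
```

```bash
python3 - <<'E'
from h import *
im,d,c=snap('wrist','w1')
cv2.imwrite('pics/w1b.png',cv2.resize(im[:,:,::-1],(800,600)))
R=np.array(c['R']);print((-R.T@c['t']).round(3),R.round(2))
print(proj(c,[[.5715,-.371,.03],[.5228,-.3805,.025]])*800/560)
E
```

```text
[ 0.605 -0.36   0.316] [[ 0.23 -0.97  0.  ]
 [-0.92 -0.22  0.32]
 [-0.31 -0.07 -0.95]]
[[407.48122151 181.38582259]
 [403.85203901 269.52976875]]
```

View pics/w1b.png

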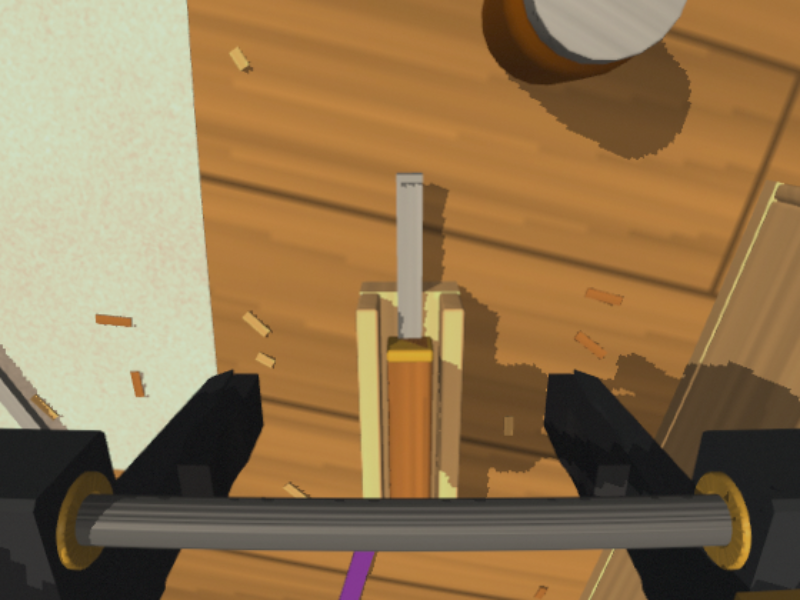

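The wrist view shows the blade tip at (410,175), the blade centre line at u≈410, and the rack's open end at v≈287.

```bash
python3 - <<'E'
from h import *
im,d,c=load('w1')
k=.7
print(atz(c,np.array([[410,173],[410,235],[410.5,290],[410.5,330]])*k,[.03,.025,.025,.025]).round(4))
print(atz(c,np.array([[410,287]])*k,[.05]).round(4))
E
```

```text
[[ 0.576  -0.3713  0.03  ]
 [ 0.5428 -0.3793  0.025 ]
 [ 0.5119 -0.387   0.025 ]
 [ 0.4879 -0.3927  0.025 ]]
[[ 0.5214 -0.384   0.05  ]]
```

step_arm(increments=[[[0.5, -0.25, -3], [0, 0, 0]], [[0, 0, -4], [0, 0, 0]], [[0, 0, -4], [0, 0, 0]], [[0, 0, -2.4], [0, 0, 0]], [[0, 0, -1.5], [0, 0, 0]], [[0, 0, -1], [0, 0, 0]], [[0, 0, -0.5], [0, 0, 0]], [[0, 0, 0], [0, 0, 0]], [[0, 0, 0], [0, 0, 0]], [[0, 0, 0], [0, 0, 0]]])

```text
clock: 4.15
tool_pos: [0.528, -0.3834, 0.0059]
eef_rot: [0.993, 0.114, 0.001, 0.001]
contact_force: [0.6, 0.6, 1.6]
opening: 0.997
finger_force: 0.0
```

step_arm(increments=[[[0, 0, 0], [0, 0, 0]], [[0, 0, 0], [0, 0, 0]], [[0, 0, 0], [0, 0, 0]], [[0, 0, 0], [0, 0, 0]], [[0, 0, 0], [0, 0, 0]], [[0, 0, 0], [0, 0, 0]], [[0, 0, 0], [0, 0, 0]], [[0, 0, 0], [0, 0, 0]], [[0, 0, 0], [0, 0, 0]], [[0, 0, 0], [0, 0, 0]]], fingers=0, grip_force=50)

```text
clock: 5.15
tool_pos: [0.5274, -0.3829, 0.0048]
eef_rot: [0.993, 0.114, 0.0, 0.0]
contact_force: [-0.1, -0.8, -0.2]
opening: 0.144
finger_force: 50.0
```

step_arm(increments=[[[0, 0, 0.3], [0, 0, 0]], [[0, 0, 0.7], [0, 0, 0]], [[0, 0, 1], [0, 0, 0]], [[0, 0, 1.5], [0, 0, 0]], [[0, 0, 1.5], [0, 0, 0]], [[0, 0, 2], [0, 0, 0]], [[0, 0, 2], [0, 0, 0]], [[0, 0, 1.5], [0, 0, 0]], [[0, 0, 1], [0, 0, 0]], [[0, 0, 0.5], [0, 0, 0]]])

```text
clock: 6.15
tool_pos: [0.5278, -0.3832, 0.1261]
eef_rot: [0.993, 0.114, 0.001, 0.001]
contact_force: [0.4, -0.8, -0.8]
opening: 0.141
finger_force: 50.0
```

step_arm(increments=[[[0.25, 1, 0], [0, 0, 3]], [[0.25, 2, 0], [0, 0, 5]], [[0.25, 2, 0], [0, 0, 6]], [[0.25, 2, 0], [0, 0, 6]], [[0.25, 2, 0], [0, 0, 6]], [[0.25, 2, 0], [0, 0, 6]], [[0.25, 2, 0], [0, 0, 6]], [[0.25, 2, 0], [0, 0, 6]], [[0.25, 2, 0], [0, 0, 6]], [[0.25, 2, 0], [0, 0, 6]]])

```text
clock: 7.15
tool_pos: [0.5519, -0.1907, 0.1239]
eef_rot: [0.821, 0.571, -0.0, -0.001]
contact_force: [-0.1, 0.5, -0.7]
opening: 0.145
finger_force: 50.0
```

step_arm(increments=[[[0.2, 2, 0], [0, 0, 6]], [[0.2, 2, 0], [0, 0, 6]], [[0.2, 2, 0], [0, 0, 6]], [[0.2, 2, 0], [0, 0, 6]], [[0.2, 2, 0], [0, 0, 6]], [[0.2, 2, 0], [0, 0, 5]], [[0.1, 0.1, 0], [0, 0, 3]], [[0, 0, 0], [0, 0, 1]], [[0, 0, 0], [0, 0, 0]], [[0, 0, 0], [0, 0, 0]]])

```text
clock: 8.15
tool_pos: [0.565, -0.0725, 0.1245]
eef_rot: [0.587, 0.809, -0.0, -0.0]
contact_force: [-0.4, 0.3, -1.2]
opening: 0.143
finger_force: 50.0
```

```bash
python3 - <<'E'
from h import *
im,d,c=snap('wrist','w2')
b=snap('side','side2')[0]
cv2.imwrite('pics/c2.png',np.hstack([cv2.resize(im[:,:,::-1],(400,300)),cv2.resize(b[100:280,200:440,::-1],(400,300),interpolation=cv2.INTER_CUBIC)]))
E
```

```text
(no output)
```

View pics/c2.png

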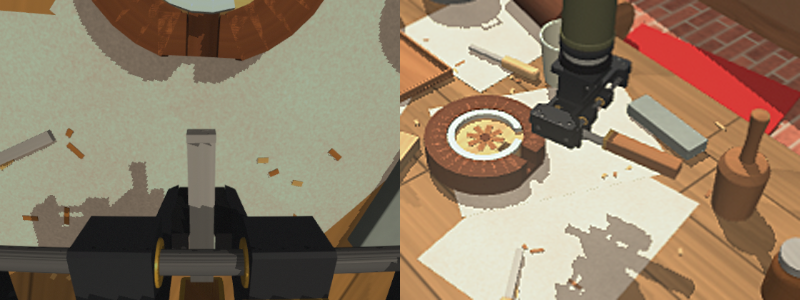

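The pick is held and roughly level, with its lip at (200,133) in the left image. The slot mouth is straight ahead at about (203,57).

```bash
python3 - <<'E'
from h import *
im,d,c=load('w2')
print(bydepth(c,d,np.array([[200,133],[200,150],[201,165],[201,185],[201,205],[202,225],[202,240]])*1.4).round(4))
print('mouth',atz(c,np.array([[189,57],[217,58]])*1.4,[.045,.045]).round(4))
cr=im[0:100,220:345]; cv2.imwrite('pics/c3.png',cv2.resize(cr[:,:,::-1],(750,600),interpolation=cv2.INTER_CUBIC))
E
```

```text
[[ 0.549  -0.025   0.1468]
 [ 0.5518 -0.0337  0.1453]
 [ 0.5548 -0.0413  0.145 ]
 [ 0.5582 -0.0517  0.1455]
 [ 0.5619 -0.0631  0.1452]
 [ 0.5663 -0.0748  0.1453]
 [ 0.5697 -0.0851  0.1443]]
mouth [[0.5294 0.0046 0.045 ]
 [0.551  0.0108 0.045 ]]
```

View pics/c3.png

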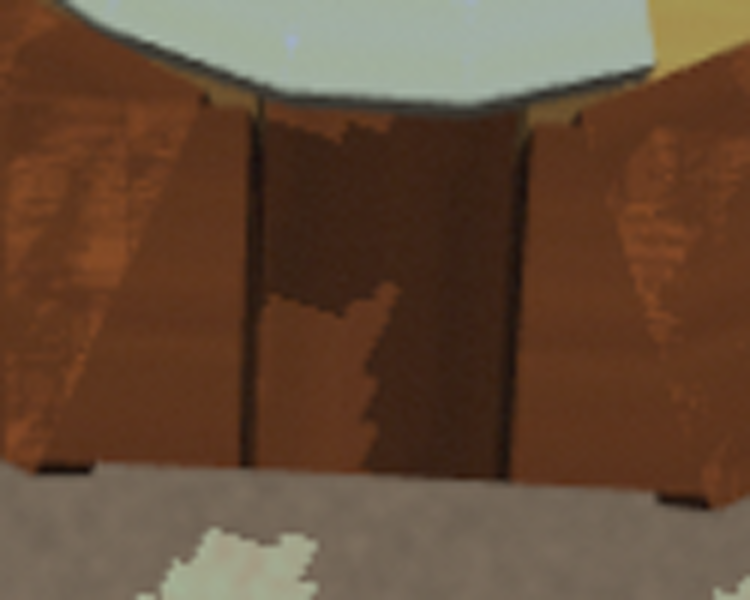

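The crop shows the slot's top edges, with the left running (250,100)→(242,467) and the right (527,115)→(510,480). The ring end bridges the slot at the top.

```bash
python3 - <<'E'
from h import *
im,d,c=load('w2')
q=np.array([[242,467],[510,480],[252,110],[527,125]])/6+[220,0]-.4
p=atz(c,q,.045);print(p.round(4))
m=(p[0]+p[1])/2;n=(p[2]+p[3])/2;v=n-m
print(m.round(4),n.round(4),np.degrees(np.arctan2(v[1],v[0])),np.linalg.norm((p[0]-p[1])))
w=(p[1]-p[0])[:2];print(np.degrees(np.arctan2(-w[0],w[1])+0)%180, 'normal dir')
# ring outer edge above the slot
e=atz(c,np.array([[380,108]])/6+[220,0]-.4,.045);print('ring outer edge',e.round(4), np.linalg.norm(e[0]-m))
# blade axis from image edges
b=atz(c,np.array([[200.5,150],[201.5,225]])*1.4,.1453);v=b[0]-b[1];print(b.round(4),np.degrees(np.arctan2(v[1],v[0])))
E
```

```text
[[0.5265 0.005  0.045 ]
 [0.5511 0.0118 0.045 ]
 [0.5181 0.0352 0.045 ]
 [0.5424 0.0418 0.045 ]]
[0.5388 0.0084 0.045 ] [0.5302 0.0385 0.045 ] 105.85698253409068 0.025502946280071444
105.44028691419958 normal dir
ring outer edge [[0.5292 0.039  0.045 ]] 0.032097060238291106
[[ 0.552  -0.0336  0.1453]
 [ 0.566  -0.0749  0.1453]] 108.75339474248898
```

step_arm(increments=[[[-0.1, -0.6, 0], [0, 0, -2.7]], [[0, 0, -1], [3.1, 0.9, 0]], [[0, 0, -2], [3.1, 0.9, 0]], [[0, 0, -2], [0, 0, 0]], [[0, 0, -2], [0, 0, 0]], [[0, 0, -2], [0, 0, 0]], [[0, 0, -1.5], [0, 0, 0]], [[0, 0, -0.8], [0, 0, 0]], [[0, 0, -0.3], [0, 0, 0]], [[0, 0, 0], [0, 0, 0]]])

```text
clock: 9.25
tool_pos: [0.5645, -0.078, 0.0088]
eef_rot: [0.605, 0.794, 0.034, -0.045]
contact_force: [-0.3, -0.2, -0.8]
opening: 0.143
finger_force: 50.0
```

step_arm(increments=[[[0, 0, -0.1], [0, 0, 0]], [[0, 0, -0.1], [0, 0, 0]], [[0, 0, -0.1], [0, 0, 0]], [[0, 0, -0.1], [0, 0, 0]], [[0, 0, 0], [0, 0, 0]], [[0, 0, 0], [0, 0, 0]], [[0, 0, 0], [0, 0, 0]], [[0, 0, 0], [0, 0, 0]], [[0, 0, 0], [0, 0, 0]], [[0, 0, 0], [0, 0, 0]]])

```text
clock: 10.25
tool_pos: [0.5644, -0.0779, 0.0047]
eef_rot: [0.605, 0.794, 0.034, -0.045]
contact_force: [-0.3, -0.1, -1.2]
opening: 0.139
finger_force: 50.0
```

Next I creep about 1 mm lower, with the tail near contact, and then open with a low grip.

step_arm(increments=[[[0, 0, -0.1], [0, 0, 0]], [[0, 0, -0.1], [0, 0, 0]], [[0, 0, 0], [0, 0, 0]], [[0, 0, 0], [0, 0, 0]], [[0, 0, 0], [0, 0, 0]], [[0, 0, 0], [0, 0, 0]], [[0, 0, 0], [0, 0, 0]], [[0, 0, 0], [0, 0, 0]], [[0, 0, 0], [0, 0, 0]], [[0, 0, 0], [0, 0, 0]]])

```text
clock: 11.25
tool_pos: [0.5644, -0.0779, 0.0028]
eef_rot: [0.605, 0.794, 0.034, -0.045]
contact_force: [0.7, 0.2, 0.2]
opening: 0.143
finger_force: 50.0
```

step_arm(increments=[[[0, 0, 0], [0, 0, 0]], [[0, 0, 0], [0, 0, 0]], [[0, 0, 0], [0, 0, 0]], [[0, 0, 0], [0, 0, 0]], [[0, 0, 0], [0, 0, 0]], [[0, 0, 0], [0, 0, 0]], [[0, 0, 0.2], [-3.1, -0.9, 0]], [[0, 0, 0.1], [-3.1, -0.9, 0]], [[0, 0, 0], [0, 0, 0]], [[0, 0, 0], [0, 0, 0]]], fingers=1, grip_force=10)

```text
clock: 12.25
tool_pos: [0.5644, -0.0776, 0.0058]
eef_rot: [0.605, 0.796, 0.0, -0.0]
contact_force: [-0.7, -0.2, 0.4]
opening: 0.996
finger_force: 0.0
```

```bash
python3 - <<'E'
from h import *
im,d,c=snap('wrist','w3')
b,_,c2=snap('top','top3')
cv2.imwrite('pics/c4.png',np.hstack([cv2.resize(im[:,:,::-1],(400,300)),cv2.resize(b[150:270,240:400,::-1],(400,300),interpolation=cv2.INTER_CUBIC)]))
E
```

```text
(no output)
```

View pics/c4.png

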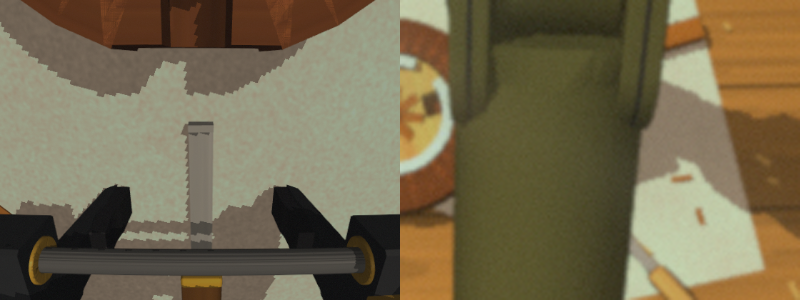

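The pick lies flat, with its lip at (201,124) in the left half-size image and the blade at u≈201. The slot mouth lies ahead between u≈163 and u≈230.

```bash
python3 - <<'E'
from h import *
im,d,c=load('w3')
p=atz(c,np.array([[201,123],[201,140],[201,165],[201,235]])*1.4,[.010,.005,.005,.005]);print(p.round(4));v=p[1]-p[3];print(np.degrees(np.arctan2(v[1],v[0])))
m=atz(c,np.array([[162,47],[231,47],[162.5,5],[229,5]])*1.4,.045);print(m.round(4))
# edge check by gray profile
g=cv2.cvtColor(im,cv2.COLOR_RGB2GRAY)
print(g[20,215:335:2].tolist()); print(g[55,215:335:2].tolist()); print(g[230,255:310:2].tolist())
print(bydepth(c,d,[[281,195],[281,240],[281,320]]).round(4))
E
```

```text
[[ 0.5507 -0.0289  0.01  ]
 [ 0.5537 -0.0396  0.005 ]
 [ 0.5578 -0.0545  0.005 ]
 [ 0.571  -0.1022  0.005 ]]
105.50419496951945
[[0.5266 0.0037 0.045 ]
 [0.5515 0.0106 0.045 ]
 [0.5234 0.0178 0.045 ]
 [0.5465 0.0242 0.045 ]]
[62, 60, 61, 61, 62, 46, 29, 30, 32, 33, 34, 41, 60, 59, 58, 57, 56, 57, 57, 58, 60, 60, 60, 60, 61, 60, 60, 60, 60, 61, 56, 40, 41, 39, 40, 39, 39, 39, 38, 38, 37, 37, 36, 37, 36, 36, 39, 38, 38, 38, 39, 23, 25, 26, 24, 51, 62, 61, 63, 63]
[57, 56, 56, 57, 57, 57, 30, 31, 30, 30, 30, 30, 55, 55, 56, 57, 57, 57, 58, 57, 58, 58, 58, 62, 61, 60, 60, 61, 60, 58, 37, 40, 41, 40, 40, 41, 40, 39, 38, 37, 36, 38, 38, 37, 36, 37, 38, 39, 39, 38, 27, 25, 24, 24, 25, 58, 58, 58, 56, 58]
[151, 150, 141, 98, 98, 115, 118, 118, 117, 117, 116, 117, 118, 119, 119, 118, 118, 118, 120, 123, 122, 128, 151, 152, 150, 151, 154, 157]
[[ 0.5535 -0.0396  0.004 ]
 [ 0.5589 -0.0591  0.0037]
 [ 0.5695 -0.0972  0.0052]]
```

step_arm(increments=[[[0.4, -1.4, 0], [0, 0, 0]], [[0.4, -1.5, 0], [0, 0, 0]], [[0.4, -1.4, 0], [0, 0, 0]], [[0.4, -1.4, 0], [0, 0, 0]], [[0, 0, -0.1], [0, 0, 0]], [[0, 0, -0.1], [0, 0, 0]], [[0, 0, 0], [0, 0, 0]], [[0, 0, 0], [0, 0, 0]], [[0, 0, 0], [0, 0, 0]], [[0, 0, 0], [0, 0, 0]]])

```text
clock: 13.35
tool_pos: [0.5804, -0.1343, 0.0038]
eef_rot: [0.605, 0.796, 0.0, -0.0]
contact_force: [-0.2, -0.6, -0.0]
opening: 1.002
finger_force: 0.0
```

step_arm(increments=[[[0, 0, 0], [0, 0, 0]], [[0, 0, 0], [0, 0, 0]], [[0, 0, 0], [0, 0, 0]], [[0, 0, 0], [0, 0, 0]], [[0, 0, 0], [0, 0, 0]], [[0, 0, 0], [0, 0, 0]], [[0, 0, 0], [0, 0, 0]], [[0, 0, 0], [0, 0, 0]], [[0, 0, 0.5], [0, 0, 0]], [[0, 0, 1.0], [0, 0, 0]]], fingers=0, grip_force=55)

```text
clock: 14.35
tool_pos: [0.5797, -0.1347, 0.0186]
eef_rot: [0.606, 0.796, -0.0, -0.001]
contact_force: [-0.3, 0.7, -1.6]
opening: 0.289
finger_force: 55.0
```

step_arm(increments=[[[-0.15, 0, 0.3], [0, 0, 0]], [[-0.3, 1.1, 0], [0, 0, 0]], [[-0.3, 1.1, 0], [0, 0, 0]], [[0, 0, 0], [0, 0, 0]], [[0, 0, 0], [0, 0, 0]], [[0, 0, 0], [0, 0, 0]], [[0, 0, 0], [0, 0, 0]], [[0, 0, 0], [0, 0, 0]], [[0, 0, 0], [0, 0, 0]], [[0, 0, 0], [0, 0, 0]]])

```text
clock: 15.35
tool_pos: [0.5729, -0.1131, 0.0217]
eef_rot: [0.606, 0.796, 0.0, 0.0]
contact_force: [-0.2, 0.4, -0.9]
opening: 0.29
finger_force: 55.0
```

```bash
python3 - <<'E'
from h import *
im,d,c=snap('wrist','w4')
cv2.imwrite('pics/c5.png',cv2.resize(im[:,:,::-1],(800,600)))
s=r.get_state();print(s['tool_pos'])
E
```

```text
[ 0.57284463 -0.11299514  0.02173991]
```

View pics/c5.png

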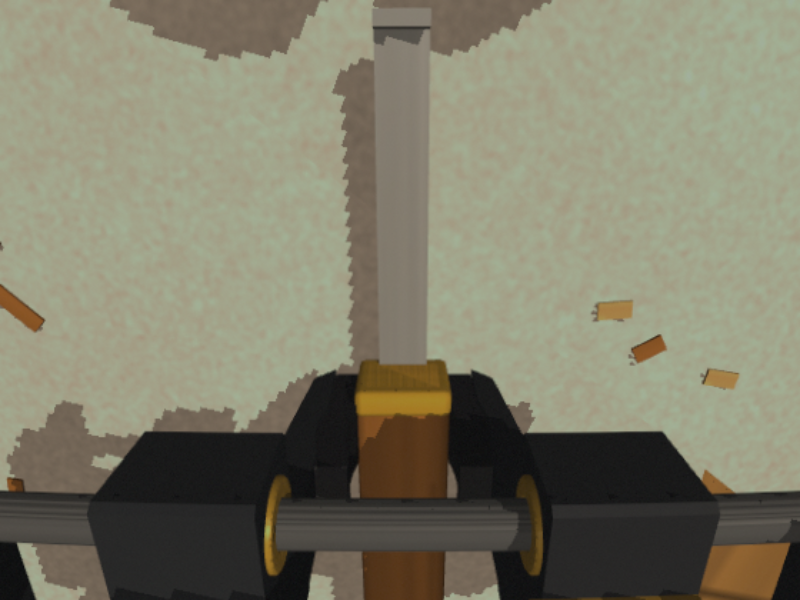

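The pick is held squarely, with the lip at (402,18).

```bash
python3 - <<'E'
from h import *
im,d,c=load('w4')
print(bydepth(c,d,np.array([[402,18],[402,60],[402,150],[402,300]])*.7).round(4))
tip=atz(c,np.array([[402,10]])*.7,.0277)[0];print(tip)
m=np.array([.539,.0075]);o=np.array([.2689,-.9632]);v=tip[:2]-m;print('out',v@o,'lat',v@np.array([.9632,.2689]))
for i in (200,): 
  s=atz(c,np.array([[402.5,60],[403,350]])*.7,.0227);v=s[0]-s[1];print(np.degrees(np.arctan2(v[1],v[0])))
E
```

```text
[[ 0.5443 -0.0104  0.0275]
 [ 0.5467 -0.0191  0.0233]
 [ 0.5526 -0.0402  0.0228]
 [ 0.5636 -0.0803  0.0228]]
[ 0.54387314 -0.00868676  0.0277    ]
out 0.016901477637189286 lat 0.0003411841724843121
105.55248722176592
```

step_arm(increments=[[[-0.2, 0.7, 0], [0, 0, 0]], [[-0.2, 0.7, 0], [0, 0, 0]], [[-0.2, 0.7, 0], [0, 0, 0]], [[-0.2, 0.7, 0], [0, 0, 0]], [[-0.2, 0.7, 0], [0, 0, 0]], [[-0.2, 0.7, 0], [0, 0, 0]], [[-0.2, 0.7, 0], [0, 0, 0]], [[-0.2, 0.7, 0], [0, 0, 0]], [[-0.2, 0.7, 0], [0, 0, 0]], [[-0.1, 0.4, 0], [0, 0, 0]]])

```text
clock: 16.4
tool_pos: [0.5536, -0.0449, 0.0217]
eef_rot: [0.605, 0.796, 0.0, -0.0]
contact_force: [0.4, 0.6, -0.7]
opening: 0.292
finger_force: 55.0
```

```bash
python3 - <<'E'
from h import *
im,d,c=snap('side','s5'); print(proj(c,[.51,.10,.045]))
u,v=proj(c,[.51,.10,.045])[0].astype(int)
im2,_,c2=snap('top','t5')
u2,v2=proj(c2,[.51,.10,.045])[0].astype(int)
A=im[v-40:v+50,u-50:u+70];B=im2[v2-45:v2+45,u2-60:u2+60]
cv2.imwrite('pics/c6.png',np.hstack([cv2.resize(x[:,:,::-1],(400,300),interpolation=cv2.INTER_CUBIC) for x in (A,B)]))
E
```

```text
[[250.3585595  179.99901286]]
```

View pics/c6.png

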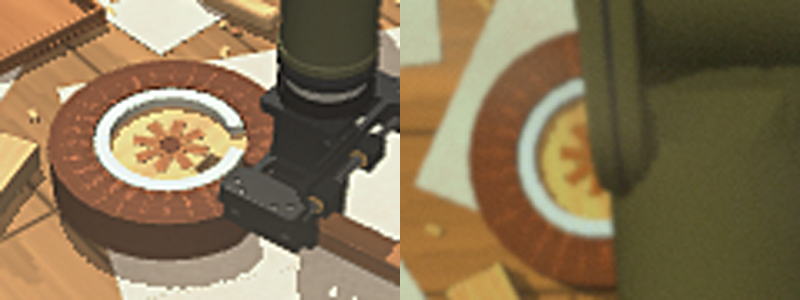

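The pick tip is in the slot under the ring's end, and the ring is still flush (left image, slot pocket near (208,160)). Now I lift slowly.

step_arm(increments=[[[0, 0, 0.3], [0, 0, 0]], [[0, 0, 0.3], [0, 0, 0]], [[0, 0, 0.3], [0, 0, 0]], [[0, 0, 0.3], [0, 0, 0]], [[0, 0, 0.3], [0, 0, 0]], [[0, 0, 0.2], [0, 0, 0]], [[0, 0, 0.2], [0, 0, 0]], [[0, 0, 0.2], [0, 0, 0]], [[0, 0, 0.2], [0, 0, 0]], [[0, 0, 0], [0, 0, 0]]])

```text
clock: 17.5
tool_pos: [0.554, -0.0457, 0.045]
eef_rot: [0.606, 0.796, 0.0, 0.0]
contact_force: [0.1, -0.3, -1.1]
opening: 0.289
finger_force: 55.0
```

```bash
cat >> h.py <<'E'
Cb=np.array([.5124,.1029]);P=np.array([-.2689,.9632]);Lt=np.array([.9632,.2689]) # block centre, inward dir, lateral
def ringpts(f,zmin=.03):
    im,d,c=snap('side',f)
    vv,uu=np.mgrid[100:260,150:330]; uv=np.c_[uu.ravel(),vv.ravel()]
    px=im[uv[:,1],uv[:,0]].astype(int)
    m=(px.min(1)>150)&(px.max(1)-px.min(1)<45)
    X=bydepth(c,d,uv[m]); k=(X[:,2]>zmin)&(np.linalg.norm(X[:,:2]-Cb,axis=1)<.10); X=X[k]
    a=-(X[:,:2]-Cb)@P; b=(X[:,:2]-Cb)@Lt   # block x (outward), block y
    return a,b,X[:,2]
def rep(f):
    a,b,z=ringpts(f); th=np.degrees(np.arctan2(b,a))
    print(len(z),'x',a.min().round(3),a.max().round(3),'y',b.min().round(3),b.max().round(3))
    for t in range(-180,180,20):
        k=(th>=t)&(th<t+20)
        if k.sum()>3: print(t+10,k.sum(),'r',np.hypot(a,b)[k].mean().round(4),'ztop',np.percentile(z[k],80).round(4))
    s=r.get_state();print(s['clock'],s['tool_pos'].round(4),s['contact_force'].round(1))
E
python3 -c "
from h import *
rep('s6')"
```

```text
324 x -0.065 0.064 y -0.067 0.064
-170 16 r 0.0589 ztop 0.046
-150 19 r 0.0592 ztop 0.0462
-130 24 r 0.0595 ztop 0.0467
-110 20 r 0.0598 ztop 0.0481
-90 20 r 0.061 ztop 0.0514
-70 23 r 0.0592 ztop 0.0524
-50 25 r 0.0595 ztop 0.0544
-30 22 r 0.0589 ztop 0.0557
-10 21 r 0.0567 ztop 0.0554
10 16 r 0.0575 ztop 0.0563
50 9 r 0.0588 ztop 0.0548
70 20 r 0.0584 ztop 0.0522
90 15 r 0.0586 ztop 0.0506
110 16 r 0.0593 ztop 0.0488
130 18 r 0.0589 ztop 0.0471
150 20 r 0.0597 ztop 0.0465
170 18 r 0.059 ztop 0.0446
17.55 [ 0.5539 -0.0458  0.0449] [-0.2 -0.2 -0.8]
```

step_arm(increments=[[[0, 0, 0.2], [0, 0, 0]], [[0, 0, 0.2], [0, 0, 0]], [[0, 0, 0.2], [0, 0, 0]], [[0, 0, 0.2], [0, 0, 0]], [[0, 0, 0.2], [0, 0, 0]], [[0, 0, 0.2], [0, 0, 0]], [[0, 0, 0.1], [0, 0, 0]], [[0, 0, 0.1], [0, 0, 0]], [[0, 0, 0], [0, 0, 0]], [[0, 0, 0], [0, 0, 0]]])

```text
clock: 18.55
tool_pos: [0.5539, -0.0459, 0.0587]
eef_rot: [0.606, 0.796, 0.0, 0.0]
contact_force: [-0.3, -0.4, -1.4]
opening: 0.294
finger_force: 55.0
```

step_arm(increments=[[[0.05, -0.2, 0], [0, 0, 0]], [[0.05, -0.2, 0], [0, 0, 0]], [[0.05, -0.2, 0], [0, 0, 0]], [[0.05, -0.2, 0], [0, 0, 0]], [[0.05, -0.2, 0], [0, 0, 0]], [[0.05, -0.2, 0], [0, 0, 0]], [[0, 0, 0], [0, 0, 0]], [[0, 0, 0], [0, 0, 0]], [[0, 0, 0], [0, 0, 0]], [[0, 0, 0], [0, 0, 0]]])

```text
clock: 19.55
tool_pos: [0.5569, -0.0579, 0.0587]
eef_rot: [0.606, 0.796, 0.0, 0.0]
contact_force: [0.1, -0.4, -1.7]
opening: 0.29
finger_force: 55.0
```

```bash
python3 -c "
from h import *
rep('s7')"
```

```text
288 x -0.05 0.075 y -0.065 0.063
-170 13 r 0.0454 ztop 0.0455
-150 11 r 0.0474 ztop 0.0469
-130 14 r 0.0497 ztop 0.0477
-110 17 r 0.0556 ztop 0.0519
-90 19 r 0.0591 ztop 0.0554
-70 21 r 0.0635 ztop 0.0603
-50 21 r 0.0677 ztop 0.0657
-30 25 r 0.0685 ztop 0.0689
-10 27 r 0.0672 ztop 0.0695
10 16 r 0.0698 ztop 0.0701
50 18 r 0.0647 ztop 0.0645
70 18 r 0.0613 ztop 0.0611
90 16 r 0.0568 ztop 0.0566
110 12 r 0.0515 ztop 0.0513
130 13 r 0.0481 ztop 0.0502
150 14 r 0.0461 ztop 0.0475
170 13 r 0.0449 ztop 0.0471
19.6 [ 0.5569 -0.0578  0.0588] [-0.7 -0.4 -1.6]
```

The ring is out by about 12 mm and hooked on the lip. I lower it so the end rests on the rim, then drop the lip clear.

step_arm(increments=[[[0, 0, -0.2], [0, 0, 0]], [[0, 0, -0.2], [0, 0, 0]], [[0, 0, -0.2], [0, 0, 0]], [[0, 0, -0.2], [0, 0, 0]], [[0, 0, -0.2], [0, 0, 0]], [[0, 0, -0.3], [0, 0, 0]], [[0, 0, -0.4], [0, 0, 0]], [[0, 0, -0.5], [0, 0, 0]], [[0, 0, -0.5], [0, 0, 0]], [[0, 0, 0], [0, 0, 0]]])

```text
clock: 20.6
tool_pos: [0.5563, -0.0578, 0.0309]
eef_rot: [0.606, 0.796, -0.0, -0.001]
contact_force: [-0.5, -0.2, -0.3]
opening: 0.291
finger_force: 55.0
```

```bash
python3 -c "
from h import *
rep('s8')"
```

```text
323 x -0.057 0.079 y -0.064 0.065
-170 15 r 0.0443 ztop 0.046
-150 13 r 0.0463 ztop 0.0454
-130 17 r 0.0494 ztop 0.0473
-110 16 r 0.0548 ztop 0.0498
-90 24 r 0.0578 ztop 0.0519
-70 21 r 0.0639 ztop 0.0558
-50 25 r 0.0674 ztop 0.0588
-30 28 r 0.0707 ztop 0.0611
-10 30 r 0.0731 ztop 0.0626
10 21 r 0.0728 ztop 0.0617
50 18 r 0.0658 ztop 0.0587
70 19 r 0.0619 ztop 0.0544
90 16 r 0.0568 ztop 0.0526
110 17 r 0.0523 ztop 0.0493
130 13 r 0.0473 ztop 0.0482
150 16 r 0.0471 ztop 0.0455
170 14 r 0.0446 ztop 0.0468
20.65 [ 0.5565 -0.0579  0.0312] [ 1.1 -0.3 -0.4]
```

step_arm(increments=[[[0.2, -0.7, 0], [0, 0, 0]], [[0.2, -0.7, 0], [0, 0, 0]], [[0.2, -0.8, 0], [0, 0, 0]], [[0.3, -1.0, 0], [0, 0, 0]], [[0.3, -1.0, 0], [0, 0, 0]], [[0.3, -1.0, 0], [0, 0, 0]], [[0.3, -1.1, 0], [0, 0, 0]], [[0.3, -1.1, 0], [0, 0, 0]], [[0.2, -0.8, 0], [0, 0, 0]], [[0.2, -0.6, 0], [0, 0, 0]]])

```text
clock: 21.65
tool_pos: [0.5819, -0.147, 0.0317]
eef_rot: [0.606, 0.795, -0.0, 0.0]
contact_force: [-0.2, 0.1, -0.9]
opening: 0.287
finger_force: 55.0
```

step_arm(increments=[[[0, 0, -0.6], [0, 0, 0]], [[0, 0, -0.6], [0, 0, 0]], [[0, 0, -0.5], [0, 0, 0]], [[0, 0, -0.4], [0, 0, 0]], [[0, 0, -0.3], [0, 0, 0]], [[0, 0, -0.2], [0, 0, 0]], [[0, 0, -0.1], [0, 0, 0]], [[0, 0, 0], [0, 0, 0]], [[0, 0, 0], [0, 0, 0]], [[0, 0, 0], [0, 0, 0]]])

```text
clock: 22.65
tool_pos: [0.582, -0.1459, 0.0049]
eef_rot: [0.606, 0.796, 0.0, 0.0]
contact_force: [-0.0, 0.4, -1.0]
opening: 0.289
finger_force: 55.0
```

step_arm(increments=[[[0, 0, -0.1], [0, 0, 0]], [[0, 0, 0], [0, 0, 0]], [[0, 0, 0], [0, 0, 0]], [[0, 0, 0], [0, 0, 0]], [[0, 0, 0], [0, 0, 0]], [[0, 0, 0], [0, 0, 0]], [[0, 0, 0], [0, 0, 0]], [[0, 0, 0], [0, 0, 0]], [[0, 0, 0], [0, 0, 0]], [[0, 0, 0], [0, 0, 0]]])

```text
clock: 23.65
tool_pos: [0.5818, -0.1459, 0.0037]
eef_rot: [0.606, 0.796, 0.0, -0.0]
contact_force: [0.5, -0.2, -0.1]
opening: 0.289
finger_force: 55.0
```

step_arm(increments=[[[0, 0, 0], [0, 0, 0]], [[0, 0, 0], [0, 0, 0]], [[0, 0, 0], [0, 0, 0]], [[0, 0, 0], [0, 0, 0]], [[0, 0, 0], [0, 0, 0]], [[0, 0, 0], [0, 0, 0]], [[0, 0, 2], [0, 0, 0]], [[0, 0, 4], [0, 0, 0]], [[0, 0, 4], [0, 0, 0]], [[0, 0, 4], [0, 0, 0]]], fingers=1)

```text
clock: 24.65
tool_pos: [0.5815, -0.1459, 0.1451]
eef_rot: [0.606, 0.796, -0.0, -0.0]
contact_force: [0.2, 0.2, -0.0]
opening: 0.998
finger_force: 0.0
```

```bash
python3 - <<'E'
from h import *
rep('s9')
a,b,z=ringpts('s9b'); A=np.c_[a,b,np.ones(len(a))]
k=np.ones(len(a),bool)
for _ in range(5):
    w=np.linalg.lstsq(A[k],z[k],rcond=None)[0]; e=z-A@w; k=abs(e)<.003
print('top plane',w.round(4),k.sum(),'tilt',np.degrees(np.arctan(w[:2])).round(2))
import scipy.optimize as so
f=lambda p:np.hypot(a[k]-p[0],b[k]-p[1])-.059
p=so.least_squares(f,[.011,0],loss='soft_l1',f_scale=.003).x;print('centre',p, 'world',Cb-p[0]*P+p[1]*Lt)
E
```

```text
321 x -0.057 0.079 y -0.066 0.064
-170 13 r 0.0449 ztop 0.0453
-150 16 r 0.0456 ztop 0.047
-130 17 r 0.05 ztop 0.047
-110 18 r 0.0544 ztop 0.0505
-90 21 r 0.0594 ztop 0.0539
-70 21 r 0.0641 ztop 0.0553
-50 26 r 0.0675 ztop 0.0588
-30 27 r 0.0721 ztop 0.0615
-10 29 r 0.0721 ztop 0.0624
10 21 r 0.0731 ztop 0.063
50 19 r 0.0653 ztop 0.0583
70 19 r 0.0614 ztop 0.0551
90 15 r 0.0565 ztop 0.0518
110 16 r 0.0515 ztop 0.0494
130 13 r 0.0472 ztop 0.0486
150 16 r 0.0471 ztop 0.0459
170 14 r 0.0447 ztop 0.0463
24.7 [ 0.5854 -0.1468  0.1515] [ 0.9 -0.2  3. ]
top plane [ 0.1473 -0.0047  0.0506] 304 tilt [ 8.38 -0.27]
centre [ 0.01455368 -0.00127007] world [0.51509015 0.08854038]
```

step_arm(increments=[[[-0.5, 1.7, 0], [0, 0, 8]], [[-0.5, 1.8, 0], [0, 0, 8]], [[-0.5, 1.8, 0], [0, 0, 8]], [[-0.5, 1.8, 0], [0, 0, 8]], [[-0.5, 1.8, 0], [0, 0, 8]], [[-0.5, 1.8, 0], [0, 0, 8]], [[-0.5, 1.8, 0], [0, 0, 8]], [[-0.6, 1.8, 0], [0, 0, 8]], [[-0.6, 1.7, 0], [0, 0, 8]], [[-0.6, 1.6, 0], [0, 0, 8]]], fingers=0.5)

```text
clock: 25.75
tool_pos: [0.5281, 0.0309, 0.1431]
eef_rot: [-0.05, 0.999, 0.0, -0.001]
contact_force: [-0.2, -0.1, 0.4]
opening: 0.497
finger_force: 0.0
```

step_arm(increments=[[[0, 0, 0], [0, 0, 7]], [[0, 0, 0], [0, 0, 3]], [[0, 0, 0], [-4.05, -1.13, 0]], [[0, 0, 0], [-4.05, -1.13, 0]], [[0, 0, 0], [0, 0, 0]], [[0, 0, 0], [0, 0, 0]], [[0, 0, 0], [0, 0, 0]], [[0, 0, 0], [0, 0, 0]], [[0, 0, 0], [0, 0, 0]], [[0, 0, 0], [0, 0, 0]]])

```text
clock: 26.75
tool_pos: [0.5289, 0.0295, 0.1437]
eef_rot: [-0.133, 0.988, -0.072, 0.01]
contact_force: [-0.1, 0.2, -0.5]
opening: 0.499
finger_force: 0.0
```

```bash
python3 - <<'E'
from h import *
from scipy.spatial.transform import Rotation as Ro
s=r.get_state();M=Ro.from_quat(s['eef_rot']).as_matrix();print(s['tool_pos'].round(4),s['contact_force'].round(1),s['q'].round(2));print(M.round(3))
print('want z',(np.r_[-P*.146,-.989]).round(3))
print('delta to target cm',((np.array([.5283,.0299,.0484])-s['tool_pos'])*100).round(2))
im,d,c=snap('wrist','w10')
# ring points in wrist view
px=im.astype(int); m=(px.min(2)>130)&(px.max(2)-px.min(2)<45)&(d>0); vv,uu=np.nonzero(m)
X=bydepth(c,d,np.c_[uu,vv]); a=-(X[:,:2]-Cb)@P; b=(X[:,:2]-Cb)@Lt;z=X[:,2]
k=(np.hypot(a,b)<.1)&(z>.04); print(k.sum()); a,b,z=a[k],b[k],z[k]
k=abs(b)<.008
if k.sum(): print('at y~0: x',np.percentile(a[k],[2,98]).round(4),'z',np.percentile(z[k],[5,50,95]).round(4))
k=abs(z-(.0506+.1473*a))<.003;print('x',a[k].min(),a[k].max(),'b',b[k].min(),b[k].max())
cv2.imwrite('pics/w10b.png',cv2.resize(im[:,:,::-1],(800,600)))
E
```

```text
[0.5289 0.0295 0.1437] [-0.1  0.2 -0.5] [-0.06  0.72 -0.29  1.96  0.65  0.58  1.  ]
[[-0.964 -0.262  0.039]
 [-0.265  0.954 -0.141]
 [-0.    -0.146 -0.989]]
want z [ 0.039 -0.141 -0.989]
delta to target cm [-0.06  0.04 -9.53]
8033
at y~0: x [-0.0506  0.0772] z [0.0445 0.0604 0.0633]
x -0.05133908572267981 0.0775837787340151 b -0.06542323383473354 0.0649544375118002
```

step_arm(increments=[[[-0.1, 0.1, -2], [0, 0, 0]], [[0, 0, -2], [0, 0, 0]], [[0, 0, -2], [0, 0, 0]], [[0, 0, -1.5], [0, 0, 0]], [[0, 0, -1], [0, 0, 0]], [[0, 0, -0.6], [0, 0, 0]], [[0, 0, -0.4], [0, 0, 0]], [[0, 0, 0], [0, 0, 0]], [[0, 0, 0], [0, 0, 0]], [[0, 0, 0], [0, 0, 0]]])

```text
clock: 27.8
tool_pos: [0.5282, 0.0311, 0.0492]
eef_rot: [-0.134, 0.988, -0.073, 0.01]
contact_force: [-0.2, 0.4, -0.1]
opening: 0.497
finger_force: 0.0
```

step_arm(increments=[[[0, 0, 0], [0, 0, 0]], [[0, 0, 0], [0, 0, 0]], [[0, 0, 0], [0, 0, 0]], [[0, 0, 0], [0, 0, 0]], [[0, 0, 0], [0, 0, 0]], [[0, 0, 0], [0, 0, 0]], [[0, 0, 0], [0, 0, 0]], [[0, 0, 0], [0, 0, 0]], [[0, 0, 0], [0, 0, 0]], [[0, 0, 0], [0, 0, 0]]], fingers=0, grip_force=45)

```text
clock: 28.8
tool_pos: [0.5282, 0.0312, 0.0488]
eef_rot: [-0.134, 0.988, -0.073, 0.01]
contact_force: [1.9, 0.4, 0.6]
opening: 0.133
finger_force: 43.1
```

step_arm(increments=[[[0, 0, 0.3], [0, 0, 0]], [[0, 0, 0.5], [0, 0, 0]], [[0, 0, 0.8], [0, 0, 0]], [[0, 0, 1], [0, 0, 0]], [[0, 0, 1.2], [0, 0, 0]], [[0, 0, 1.2], [0, 0, 0]], [[0, 0, 1], [0, 0, 0]], [[0, 0, 0.6], [0, 0, 0]], [[0, 0, 0], [0, 0, 0]], [[0, 0, 0], [0, 0, 0]]])

```text
clock: 29.8
tool_pos: [0.5278, 0.031, 0.1147]
eef_rot: [-0.134, 0.988, -0.073, 0.01]
contact_force: [-0.6, 0.0, -1.7]
opening: 0.13
finger_force: 43.1
```

```bash
cat >> h.py <<'E'
def plane(f,cen,rad=.1,zr=(.03,.3),cam='side'):
    import scipy.optimize as so
    im,d,c=snap(cam,f); px=im.astype(int)
    m=(px.min(2)>120)&(px.max(2)-px.min(2)<45)&(d>0); vv,uu=np.nonzero(m)
    X=bydepth(c,d,np.c_[uu,vv]); X=X[(np.hypot(*(X[:,:2]-cen).T)<rad)&(X[:,2]>zr[0])&(X[:,2]<zr[1])]
    A=np.c_[X[:,:2]-cen,np.ones(len(X))]; k=np.ones(len(X),bool)
    w=so.least_squares(lambda w:A@w-X[:,2],[0,0,X[:,2].mean()],loss='soft_l1',f_scale=.002).x
    k=abs(A@w-X[:,2])<.003
    p=so.least_squares(lambda p:np.hypot(X[k,0]-p[0],X[k,1]-p[1])-.059,cen,loss='soft_l1',f_scale=.003).x
    s=r.get_state()
    print(cam,len(X),k.sum(),'plane slopes deg',np.degrees(np.arctan(w[:2])).round(2),'z at cen',w[2].round(4),'ring centre',p.round(4),'x',X[k,0].min().round(3),X[k,0].max().round(3),'y',X[k,1].min().round(3),X[k,1].max().round(3),s['tool_pos'].round(4),s['contact_force'].round(1))
E
python3 -c "
from h import *
plane('s11',np.array([.515,.0885]),zr=(.06,.2)); plane('w11',np.array([.515,.0885]),zr=(.06,.2),cam='wrist')"
```

```text
side 238 202 plane slopes deg [ 1.59 -7.94] z at cen 0.1179 ring centre [0.5119 0.088 ] x 0.447 0.535 y 0.024 0.153 [0.5276 0.031  0.1145] [-0.1  0.5 -1.8]
wrist 15216 15052 plane slopes deg [ 1.86 -8.48] z at cen 0.1194 ring centre [0.5133 0.0898] x 0.448 0.565 y 0.026 0.156 [0.5275 0.031  0.1143] [-0.9 -0.6 -1.2]
```

step_arm(increments=[[[0, 0, 0.5], [2.7, 0.75, 0]], [[0, 0, 0.5], [2.7, 0.75, 0]], [[0, 0, 0], [2.7, 0.76, 0]], [[-0.2, 1, 0], [0, 0, 0]], [[-0.2, 2, 0], [0, 0, 0]], [[-0.2, 2.5, 0], [0, 0, 0]], [[-0.2, 2.5, 0], [0, 0, 0]], [[-0.2, 2.5, 0], [0, 0, 0]], [[-0.2, 2.5, 0], [0, 0, 0]], [[-0.2, 2.5, 0], [0, 0, 0]]])

```text
clock: 30.9
tool_pos: [0.5125, 0.1887, 0.1243]
eef_rot: [-0.135, 0.991, -0.0, -0.0]
contact_force: [0.3, 1.3, -1.2]
opening: 0.134
finger_force: 43.1
```

step_arm(increments=[[[-0.2, 2.5, 0], [0, 0, 0]], [[-0.2, 2.5, 0], [0, 0, 0]], [[-0.2, 2.5, 0], [0, 0, 0]], [[-0.2, 2.5, 0], [0, 0, 0]], [[-0.2, 2.5, 0], [0, 0, 0]], [[-0.2, 2, 0], [0, 0, 0]], [[-0.2, 1.5, 0], [0, 0, 0]], [[-0.2, 0.8, 0], [0, 0, 0]], [[0, 0, 0], [0, 0, 0]], [[0, 0, 0], [0, 0, 0]]])

```text
clock: 31.9
tool_pos: [0.4979, 0.3529, 0.1245]
eef_rot: [-0.134, 0.991, -0.001, -0.0]
contact_force: [-0.3, 0.1, -1.2]
opening: 0.131
finger_force: 43.1
```

```bash
python3 - <<'E'
from h import *
plane('w12',np.array([.484,.412]),zr=(.08,.2),cam='wrist')
# tray walls by top camera depth
im,d,c=snap('top','t12')
vv,uu=np.mgrid[150:260:1,70:180:1]; X=bydepth(c,d,np.c_[uu.ravel(),vv.ravel()])
k=(X[:,2]>.013)&(X[:,2]<.028)&(abs(X[:,0]-.484)<.13)&(abs(X[:,1]-.406)<.13);Y=X[k]
print(k.sum(),np.percentile(Y[:,0],[1,99]).round(3),np.percentile(Y[:,1],[1,99]).round(3))
box=cv2.minAreaRect(Y[:,:2].astype(np.float32));print(box)
f=(abs(X[:,0]-.46)<.06)&(abs(X[:,1]-.44)<.05);print('floor z',np.median(X[f,2]))
o=im[120:270,30:230]; cv2.imwrite('pics/c12.png',cv2.resize(o[:,:,::-1],(800,600)))
E
```

```text
wrist 15356 15216 plane slopes deg [-0.39 -0.5 ] z at cen 0.1376 ring centre [0.4838 0.4101] x 0.419 0.536 y 0.346 0.477 [0.4982 0.3525 0.1245] [-0.4 -0.9 -1.1]
161 [0.406 0.59 ] [0.308 0.332]
((0.49853208661079407, 0.31467393040657043), (0.1897391974925995, 0.01734776608645916), 7.147190570831299)
floor z nan
  return _methods._mean(a, axis=axis, dtype=dtype,
  ret = ret.dtype.type(ret / rcount)
```

step_arm(increments=[[[0, 0, -2], [-1, -0.2, 0]], [[0, 0, -2], [0, 0, 0]], [[0, 0, -2], [0, 0, 0]], [[0, 0, -2], [0, 0, 0]], [[0, 0, -1.5], [0, 0, 0]], [[0, 0, -1], [0, 0, 0]], [[0, 0, -0.7], [0, 0, 0]], [[0, 0, -0.4], [0, 0, 0]], [[0, 0, 0], [0, 0, 0]], [[0, 0, 0], [0, 0, 0]]])

```text
clock: 33.0
tool_pos: [0.4982, 0.3544, 0.0093]
eef_rot: [-0.134, 0.991, -0.009, 0.001]
contact_force: [-0.7, 0.7, -0.3]
opening: 0.134
finger_force: 43.1
```

step_arm(increments=[[[0, 0, -0.1], [0, 0, 0]], [[0, 0, 0], [0, 0, 0]], [[0, 0, 0], [0, 0, 0]], [[0, 0, -0.1], [0, 0, 0]], [[0, 0, 0], [0, 0, 0]], [[0, 0, 0], [0, 0, 0]], [[0, 0, 0], [0, 0, 0]], [[0, 0, 0], [0, 0, 0]], [[0, 0, 0], [0, 0, 0]], [[0, 0, 0], [0, 0, 0]]])

```text
clock: 34.0
tool_pos: [0.4979, 0.3541, 0.0067]
eef_rot: [-0.134, 0.991, -0.009, 0.001]
contact_force: [-0.2, 0.3, -1.0]
opening: 0.132
finger_force: 43.1
```

```bash
python3 - <<'E'
from h import *
plane('w13',np.array([.484,.412]),zr=(.012,.04),cam='wrist')
E
```

```text
wrist 15280 15253 plane slopes deg [-0.19 -1.38] z at cen 0.019 ring centre [0.4837 0.4114] x 0.419 0.535 y 0.347 0.478 [0.4978 0.3541 0.0067] [-0.9  0.2 -2.2]
```

step_arm(increments=[[[0, 0, -0.1], [0, 0, 0]], [[0, 0, 0], [-0.4, -0.1, 0]], [[0, 0, 0], [-0.4, -0.1, 0]], [[0, 0, 0], [0, 0, 0]], [[0, 0, 0], [0, 0, 0]], [[0, 0, 0], [0, 0, 0]], [[0, 0, 0], [0, 0, 0]], [[0, 0, 0], [0, 0, 0]], [[0, 0, 0], [0, 0, 0]], [[0, 0, 0], [0, 0, 0]]], grip_force=20)

```text
clock: 35.05
tool_pos: [0.4979, 0.3543, 0.0059]
eef_rot: [-0.134, 0.991, -0.016, 0.001]
contact_force: [-1.2, 0.5, 4.3]
opening: 0.133
finger_force: 23.1
```

```bash
python3 - <<'E'
from h import *
plane('w14',np.array([.484,.412]),zr=(.01,.04),cam='wrist'); print(r.get_state()['moment'])
E
```

```text
wrist 15369 15347 plane slopes deg [ 0.22 -2.15] z at cen 0.0172 ring centre [0.4824 0.4115] x 0.417 0.533 y 0.347 0.479 [0.4979 0.3544 0.0059] [-1.3 -0.2  4.3]
[ 0.18895249  0.19598109 -0.07625447]
```

step_arm(increments=[[[0, 0, 0], [0, 0, 0]], [[0, 0, 0], [0, 0, 0]], [[0, 0, 0], [0, 0, 0]], [[0, 0, 0], [0, 0, 0]], [[0, 0, 0], [0, 0, 0]], [[0, 0, 0], [0, 0, 0]], [[0, 0, 0], [0, 0, 0]], [[0, 0, 0], [0, 0, 0]], [[0, 0, 0], [0, 0, 0]], [[0, 0, 0], [0, 0, 0]]], grip_force=3)

```text
clock: 36.1
tool_pos: [0.498, 0.3541, 0.0059]
eef_rot: [-0.134, 0.991, -0.016, 0.001]
contact_force: [-0.4, 0.1, 4.8]
opening: 0.144
finger_force: 5.9
```

step_arm(increments=[[[0, 0, 0], [0, 0, 0]], [[0, 0, 0], [0, 0, 0]], [[0, 0, 0], [0, 0, 0]], [[0, 0, 0], [0, 0, 0]], [[0, 0, 0], [0, 0, 0]], [[0, 0, 0], [0, 0, 0]], [[0, 0, 0], [0, 0, 0]], [[0, 0, 0], [0, 0, 0]], [[0, 0, 0], [0, 0, 0]], [[0, 0, 0], [0, 0, 0]]], fingers=0.28)

```text
clock: 37.1
tool_pos: [0.499, 0.3502, 0.0061]
eef_rot: [-0.133, 0.991, -0.019, 0.001]
contact_force: [-0.0, -6.1, 9.9]
opening: 0.237
finger_force: 4.9
```

```bash
python3 - <<'E'
from h import *
plane('w15',np.array([.484,.412]),zr=(.008,.04),cam='wrist')
E
```

```text
wrist 13856 13819 plane slopes deg [-0.01 -0.  ] z at cen 0.0148 ring centre [0.4821 0.4105] x 0.417 0.544 y 0.346 0.477 [0.499  0.3502 0.0061] [ 0.6 -6.2 10.2]
```

step_arm(increments=[[[0, 0, 0.2], [0, 0, 0]], [[0, 0, 0.2], [0, 0, 0]], [[0, 0, 0.2], [0, 0, 0]], [[0, 0, 0.2], [0, 0, 0]], [[0, 0, 0.3], [0, 0, 0]], [[0, 0, 0.5], [0, 0, 0]], [[0, 0, 1], [0, 0, 0]], [[0, 0, 2], [0, 0, 0]], [[0, 0, 3], [0, 0, 0]], [[0, 0, 3], [0, 0, 0]]])

```text
clock: 38.15
tool_pos: [0.4976, 0.354, 0.1132]
eef_rot: [-0.134, 0.991, -0.016, 0.001]
contact_force: [1.5, 0.1, -0.7]
opening: 0.28
finger_force: 0.0
```

step_arm(increments=[[[0, -3, 4], [0, 0, 0]], [[0, -3, 2], [0, 0, 0]], [[0, 0, 0], [0, 0, 0]], [[0, 0, 0], [0, 0, 0]], [[0, 0, 0], [0, 0, 0]], [[0, 0, 0], [0, 0, 0]], [[0, 0, 0], [0, 0, 0]], [[0, 0, 0], [0, 0, 0]], [[0, 0, 0], [0, 0, 0]], [[0, 0, 0], [0, 0, 0]]])

```text
clock: 39.15
tool_pos: [0.4978, 0.2942, 0.1716]
eef_rot: [-0.134, 0.991, -0.016, 0.001]
contact_force: [0.1, -0.3, 0.1]
opening: 0.28
finger_force: 0.0
```

```bash
python3 - <<'E'
from h import *
plane('w16',np.array([.483,.411]),zr=(.008,.04),cam='wrist')
im,d,c=snap('top','t16'); im2,_,_=snap('side','s16')
cv2.imwrite('pics/fin.png',np.hstack([cv2.resize(im[100:310,60:340,::-1],(400,300)),cv2.resize(im2[:,:,::-1],(400,300))]))
E
```

```text
wrist 5587 5582 plane slopes deg [-0.    0.02] z at cen 0.0148 ring centre [0.4818 0.4111] x 0.417 0.547 y 0.346 0.476 [0.4978 0.2942 0.1716] [ 0.  -0.2 -0.4]
```

View pics/fin.png

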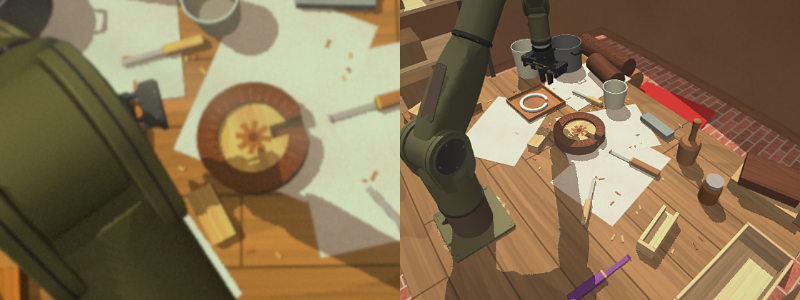

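In the side view the ring lies flat in the tray (532,103). The pick is on the bench (635,162), the roundel is free, and the bystanders look undisturbed.

```bash
python3 -c "
from plant import r
print(r.finish_job())"
```

```text
the job is handed in; nothing more can be done
None
```

I lifted the ring's end out of the groove with the pick. The ring now lies flat in the tray, the pick lies on the bench top, the other things look undisturbed, and I handed the job in at about 39 s.

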